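# Set a pouring cradle to its angle mark with a pendulum gauge

### The job

On the tasting stand, take the angle gauge by its wooden tab out of its holder and slide it, blade down and dial still facing away from the robot, fully into the slot of the bottle cradle. Then, still gripping the gauge, rock the cradle with it until the gauge's swinging black pointer settles on the red mark. Finish while holding it there, still gripped and still fully in the slot (a colleague will then lock the cradle), and leave the bottles, glass, jug and bowl as they stand.

Things in the scene. Friction and masses are not known exactly. Their poses are not given: they have to be found in the camera images.
- holder: Fixed dark wooden holder of the gauge, base 60 x 120 x 12 mm, origin at the centre of its underside. On it a slot with brass lips, as on the cradle (floor 12 mm above the origin, lip tops 46 mm above the origin), long side along the holder's y axis. The gauge starts standing in it.
- gauge_grip (a point): Centre of the dark wooden grip tab on top of the loose angle gauge (about 0.28 kg, varies). Tab 14 mm thick (x), 34 mm wide (y), 42 mm tall: pinch it across x. Axes are the gauge's: x out of the white dial face (away from the robot at the start), y along the plate, z up. The whole gauge is 182 mm tall; this point is 161 mm above the blade's lower edge.
- gauge_foot (a point): Middle of the lower edge of the gauge's blade; same axes as gauge_grip. The aluminium foot blade is 6 mm thick, 70 mm wide, 40 mm tall; above it the dial board 6 x 120 x 100 mm, then the tab.
- pointer (a joint): Angle (rad) of the black pendulum pointer about the gauge's x axis, pivot on the dial 134 mm above the foot. It hangs plumb and settles in about half a second. 0 = gauge upright; positive = tip towards the gauge's +y. When the gauge's top leans towards its own +y by an angle a, it reads +a.
- mark (a joint): Angle (rad) of the red mark about the same pivot, in the same sense as the pointer; 0.25 to 0.42, differs each time; stiff, not to be moved. The pointer is on the mark when both joints read the same.
- pointer_tip (a point): Tip of the black pointer, 85 mm from its pivot.
- mark_tip (a point): Centre of the red mark (18 mm red spot), 85 mm from the same pivot.
- cradle (a joint): Lean (rad) of the pale wooden bottle cradle on its fixed dark steel stand, -0.5 to 0.5; starts up to 0.07 either way. Positive = top leans towards the cradle's +y, neck of the bottle down. Friction pivot (0.09 N m) with a spring to level (about 1.4 N m/rad): let go at the mark, it swings back well short of it.
- pivot (a point): Middle of the cradle's horizontal pivot axis, which runs along the cradle's x; 59 mm above the table, 32 mm below the slot's floor. Axes lean with the cradle.
- slot (a point): Centre of the slot's floor in the cradle. Axes are the cradle's: x across the slot, away from the robot; y along the slot and the bottle, towards its neck; z up out of the slot. Slot 9 mm wide (x), 73 mm long (y), 28 mm deep, plus flared brass lips, tops 34 mm above the floor. At no lean the floor is 91 mm above the table.
- bottle (a point): Middle of the axis of the corked amber bottle strapped in the cradle, 58 mm across, 205 mm long along the cradle's y, on the robot's side of the slot; its axis is 52 mm from the slot's middle, its top 59 mm above the slot's floor. The cradle board is 112 x 200 mm.
- bottle_green: Bystander: closed green bottle, 72 mm across, 240 mm tall; origin at the centre of its underside.
- bottle_amber: Bystander: closed amber bottle, 72 mm across, 235 mm tall; origin at the centre of its underside.
- bottle_clear: Bystander: closed clear bottle, 68 mm across, 220 mm tall; origin at the centre of its underside.
- glass: Bystander: stemmed tasting glass, 54 mm across, 95 mm tall; origin at the centre of its underside.
- jug: Bystander: white jug with a handle, 84 mm across, 110 mm tall; origin at the centre of its underside.
- bowl: Bystander: blue bowl, 110 mm across, 50 mm tall; origin at the centre of its underside.
Mind the look-alikes: they are no part of the job. Of the things that look like the part that bears gauge_grip, the largest one is meant.

How it is judged:
By the outcome, as a careful person would: the job done as asked, in the order asked, and still so for the second after the job is handed in, while the arm keeps its last pose, push and grip.
It also fails if it takes over 51 s, if anything falls off the work surface, if the arm or the gripper's body presses on something with over 40 N, if the wrist force passes 120 N, or if a joint passes its speed limit or range.

### The arm

A 7-joint arm with a two-finger parallel gripper is mounted at the origin on the work surface. World frame = base frame: x ahead of the robot, y to its left, z up, the work surface at z = 0. Lengths are in mm, angles in rad, forces in N, time in s.
With the tool pointing down it reaches from about 400 to 875 mm from the base axis. Payload 19.3 kg.
Tool frame: the origin (TCP) lies at the very end of the fingers, on their centre line; the grasp point (between the pads) lies 19 mm behind it (grip_point_offset is the z of the grasp point in the tool frame, in mm); z points along the fingers, y is the line along which they close (so a half turn about z gives the same grasp; the last joint's range is limited). The gripper opens to 85 mm and grips with 20 to 120 N. Pads are 22 mm wide; open, the fingers measure 114 mm over their backs; the gripper's body (76 mm by 85 mm) begins 54 mm behind the grasp point. The pads swing forward as they close: fully open they stand 13 mm farther back than shut.
Start: joints at [1.06, 0.521, -0.036, 1.599, 0.021, 1.021, -0.113], TCP at [266.637, -565.261, 231.291] pointing down, gripper open.
Joint ranges: [-2.91, 2.91], [-0.3, 2.13], [-1.5, 1.42], [0.17, 2.43], [-1.26, 4.41], [0.16, 1.93], [-2.52, 2.52]. Speed limits (rad/s): [1.89, 1.89, 2.39, 2.39, 3.01, 3.01, 3.01].

### API

Orientations are given as a 3x3 rotation matrix whose columns are the frame's x, y, z axes.
In Python, from workcell import movep, movel, goto_joints, open_gripper, clamp, wait, inverse_kinematics, read_state, camera, PlanningError, finish_job, grip_point_offset gives the robot as it stands. Calls block until the motion is done:
- movep(position, orientation): joint-space move of the TCP to a pose.
- movel(position, frame=None, max_speed=150, guard=None): straight line of the TCP; frame=None keeps the orientation; max_speed is the mean speed in mm/s. With guard (N) it stops when the force on the tool has changed by that much, and returns True; else False.
- goto_joints(angles): joint-space move.
- open_gripper() and clamp(): open the fingers fully, or close them until they stop; the grip force is fixed at half the most.
- wait(seconds).
- inverse_kinematics(position, orientation): joint angles nearest the present ones, or None.
- read_state(): the state.
- camera(name): name is "scene" or "top" or "wrist"; returns a dict with "image" (480x640x3 uint8, blue, green, red), "range_z" (480x640 float32, mm along the optical axis (not along the pixel's ray), 0 where there is no reading), "fx", "fy", "cx", "cy" (pixels), "cam_to_world" (4x4, takes a point from camera to world coordinates). Camera axes: x right, y up, looking along -z (the intrinsics and any distortion apply to the point x, -y, -z); pixel columns grow to the right and rows downward; lengths in mm; the calibration is good to about 2 mm. A picture is of the moment at which its call begins.
A pose or a line that the arm cannot do raises PlanningError and nothing moves.
- finish_job(): hands the job in; it is judged then, once.
The state is a dict: "time": time; "qpos": joint angles; "qvel": joint speeds; "joint_efforts": joint torques, N m; "eef_pos": TCP position; "tool_rot": TCP orientation; "ft_force": force on the tool from outside, world axes, zero at the start; "torque": the same for the moment, N m; "finger_gap": finger opening in mm; "gripper_force": force on a finger pad.
Only numpy, scipy, OpenCV 4.12 (cv2) and the standard library are available. Lean on these libraries where they do the work, as an engineer would, in place of code of your own. Each camera call takes 0.05 s, during which the arm holds its last target. There are 200 camera calls.

## Working session

There is one attempt and no reset: what is moved stays moved. The work goes in short steps, each a Python script; the robot and the scene stay as the last script left them, time stands still between calls to the robot, and variables do not carry over. Pictures are saved under pics/ and viewed, at most 10 in all, crops included, and the job is handed in when it is done.

```bash
ls; mkdir -p pics; cat > h.py <<'E'
import numpy as np, cv2
from workcell import *
def snap(n,name):
    c=camera(n); np.savez('pics/'+name+'.npz',**c); cv2.imwrite('pics/'+name+'.png',c['image']); return c
def pts(c,uv):
    uv=np.atleast_2d(uv).astype(int); z=c['range_z'][uv[:,1],uv[:,0]].astype(float)
    p=np.c_[(uv[:,0]-c['cx'])*z/c['fx'],-(uv[:,1]-c['cy'])*z/c['fy'],-z,np.ones(len(z))]
    return (p@np.array(c['cam_to_world']).T)[:,:3]
def pix(c,P):
    q=np.linalg.inv(c['cam_to_world'])@np.r_[P,1]; return np.array([c['cx']+c['fx']*q[0]/-q[2], c['cy']+c['fy']*q[1]/q[2]])
E
python3 - <<'E'
from h import *
a=snap('scene','s1');b=snap('top','t1')
for c in(a,b): print({k:(np.round(v,3) if k!='cam_to_world' else np.round(v,2).tolist()) for k,v in c.items() if k not in('image','range_z')})
s=read_state();print(s['time'],s['finger_gap'],np.round(s['tool_rot'],2).tolist(),grip_point_offset)
E
```

```text
pics
{'fx': np.float64(471.893), 'fy': np.float64(471.893), 'cx': np.float64(318.918), 'cy': np.float64(244.731), 'cam_to_world': [[-0.12, -0.83, 0.54, 1272.71], [0.99, -0.1, 0.07, 64.86], [-0.0, 0.54, 0.84, 1180.86], [0.0, 0.0, 0.0, 1.0]]}
{'fx': np.float64(564.281), 'fy': np.float64(564.281), 'cx': np.float64(334.143), 'cy': np.float64(235.425), 'cam_to_world': [[-0.02, 1.0, -0.08, 535.75], [-1.0, -0.02, -0.0, -13.88], [-0.0, 0.08, 1.0, 1335.58], [0.0, 0.0, 0.0, 1.0]]}
0.1 85.20810403713693 [[0.9, 0.43, -0.0], [0.43, -0.9, 0.0], [-0.0, -0.0, -1.0]] -18.700000000000003
```

View pics/s1.png

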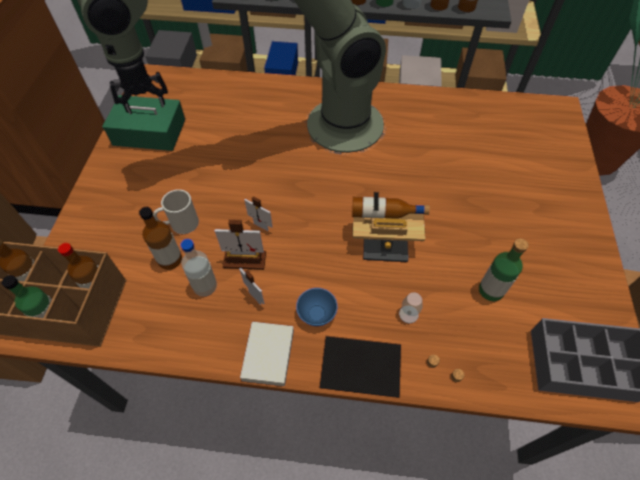

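View pics/t1.png

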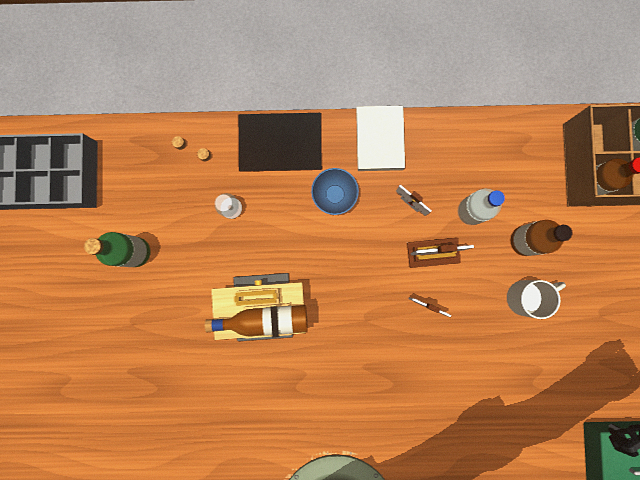

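Candidates for the gauge are in scene pixels: the large one in the holder at (238,245), a small one at (258,215) and a small one at (252,288). The large one is the one in the dark holder, so I choose it. In the top view the same three are at (447,247), (432,304) and (414,200). The cradle is at (388,232) in scene and (258,300) in top.

```bash
python3 - <<'E'
from h import *
s=np.load('pics/s1.npz');t=np.load('pics/t1.npz')
a=cv2.resize(s['image'][180:310,180:320],None,fx=4,fy=4,interpolation=2);cv2.imwrite('pics/crop1.png',a)
def cloud(c,x0,x1,y0,y1):
    v,u=np.mgrid[y0:y1,x0:x1];uv=np.c_[u.ravel(),v.ravel()];return uv,pts(c,uv),c['image'][uv[:,1],uv[:,0]].astype(int)
uv,P,C=cloud(s,205,275,215,275)
m=(P[:,2]>150)&(P[:,2]<215); print('scene tab',m.sum(),np.round(P[m].mean(0)),np.round(np.ptp(P[m],axis=0)),P[m].max(0))
m=(P[:,2]>58)&(P[:,2]<145)&(P[:,0]>350);q=P[m];print('board',m.sum(),np.round(np.median(q,0)));
r=cv2.fitLine(q[:,:2].astype(np.float32),cv2.DIST_HUBER,0,.01,.01).ravel();print(r)
uv,P,C=cloud(t,400,480,230,275)
m=(P[:,2]>170)&(P[:,2]<215);print('top tab',m.sum(),np.round(P[m].mean(0)),cv2.minAreaRect(P[m][:,:2].astype(np.float32)), uv[m].mean(0))
m=(P[:,2]>8)&(P[:,2]<20);print('holder base',cv2.minAreaRect(P[m][:,:2].astype(np.float32)))
m=(P[:,2]>36)&(P[:,2]<60);print('lips',cv2.minAreaRect(P[m][:,:2].astype(np.float32)))
# cradle top
uv,P,C=cloud(t,195,320,265,350)
for lo,hi in((70,98),(105,135),(135,160)):
    m=(P[:,2]>lo)&(P[:,2]<hi);print(lo,m.sum(),np.round(P[m].mean(0)),cv2.minAreaRect(P[m][:,:2].astype(np.float32)))
hsv=cv2.cvtColor(t['image'],cv2.COLOR_BGR2HSV)
for u,v in((225,290),(298,290),(215,305),(258,297),(240,297),(275,297),(282,320),(245,322),(222,325),(300,320)):print((u,v),np.round(pts(t,(u,v))[0]),hsv[v,u])
E
```

```text
scene tab 243 [ 600. -238.  173.] [ 19. 119.  50.] [ 607.28928118 -179.82520178  199.74311173]
board 962 [ 600. -236.  103.]
[ 1.0232456e-01 -9.9475110e-01  5.9965063e+02 -2.3689630e+02]
top tab 137 [ 595. -240.  193.] ((595.9143676757812, -241.28004455566406), (13.922342300415039, 34.495208740234375), 4.742443084716797) [448.08029197 247.96350365]
holder base ((604.5283203125, -256.79803466796875), (98.56634521484375, 159.6988525390625), 12.133203506469727)
lips ((595.4451293945312, -241.30059814453125), (32.98890686035156, 117.72689056396484), 4.232462406158447)
70 1803 [489. 176.  92.] ((476.5955810546875, 157.79185485839844), (123.00126647949219, 205.88844299316406), 3.3055121898651123)
105 1216 [476. 165. 124.] ((466.305419921875, 160.85133361816406), (102.44000244140625, 214.4371795654297), 3.2331535816192627)
135 1837 [451. 133. 146.] ((453.2251892089844, 158.64166259765625), (213.32540893554688, 64.15669250488281), 86.97630310058594)
(225, 290) [517. 232.  94.] [ 25 112 242]
(298, 290) [514.  72.  91.] [ 25 114 241]
(215, 305) [485. 254.  94.] [ 27 103 240]
(258, 297) [501. 159.  96.] [ 29 105 245]
(240, 297) [502. 198. 103.] [ 14 138 102]
(275, 297) [501. 119. 123.] [ 20 193 218]
(282, 320) [454. 102. 150.] [ 33  11 241]
(245, 322) [451. 180. 147.] [ 14 180 203]
(222, 325) [444. 231. 134.] [140  75 115]
(300, 320) [453.  65. 148.] [ 15 176 213]
```

View pics/crop1.png

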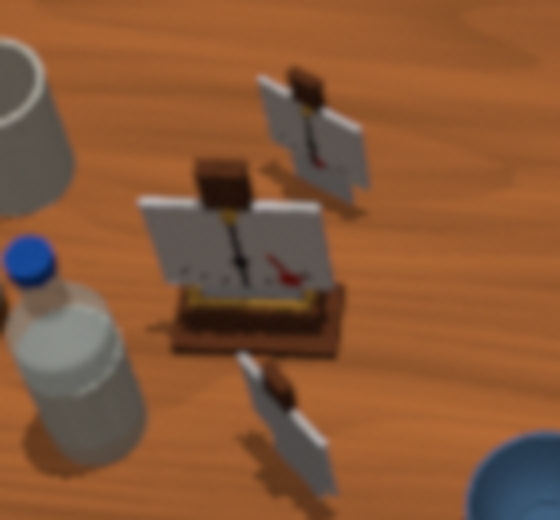

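The crop shows the large gauge upright in the dark holder. Its dial faces away from the robot, the tab is at crop (222,183), and the red mark is on the right, which is +y. This confirms the choice. Next I plan the arm configuration and look from close by.

```bash
cat >> h.py <<'E'
from scipy.spatial.transform import Rotation as Ro
def frame(yaw,lean=0,sgn=1):
    """object frame and tool frame (tool z = -obj z, tool y = sgn*obj x)"""
    O=(Ro.from_euler('z',yaw)*Ro.from_euler('x',-lean)).as_matrix()
    y=sgn*O[:,0]; z=-O[:,2]; return O,np.c_[np.cross(y,z),y,z]
E
python3 - <<'E'
from h import *
t=np.load('pics/t1.npz')
v,u=np.mgrid[265:350,195:320];uv=np.c_[u.ravel(),v.ravel()];P=pts(t,uv)
m=(P[:,2]>112)&(P[:,2]<132)&(P[:,0]>483)&(P[:,0]<530)&(P[:,1]<215)&(P[:,1]>100);print('lips',m.sum(),P[m].mean(0),cv2.minAreaRect(P[m][:,:2].astype(np.float32)))
m=(P[:,2]>80)&(P[:,2]<105)&(P[:,0]>508);A=np.c_[P[m],np.ones(m.sum())];k=np.linalg.lstsq(A[:,[0,1,3]],A[:,2],rcond=None)[0];print('plane',k)
P0=np.array([502,159,59.])
for s in(1,-1):
    for nm,p,yaw,l in(('g',[597,-240,160],.085,0),('gh',[597,-240,420],.085,0),('c',[502,159,239],.056,0),('ch',[502,159,420],.056,0),('l',None,.056,.45)):
        O,T=frame(yaw,l,s)
        if p is None:p=P0+O@[0,0,180]
        q=inverse_kinematics(p,T);print(s,nm,None if q is None else np.round(q,2))
movel([266,-565,400],max_speed=250)
O,T=frame(.056,0,1)
for s in(1,-1):
    pass
print(read_state()['time'])
E
```

```text
lips 561 [501.13132179 159.82814503 122.37101825] ((501.5254821777344, 157.79954528808594), (36.749549865722656, 104.70149230957031), 0.12563985586166382)
plane [-3.03984178e-02  1.44956553e-02  1.04968928e+02]
1 g [ 0.53  0.65 -0.36  1.6   0.27  0.94  0.16]
1 gh [ 0.53  0.46 -0.4   1.25  0.17  1.47  0.24]
1 c [ 0.14  0.44 -0.75  1.82  0.35  1.02 -0.69]
1 ch [ 0.17  0.28 -0.76  1.54  0.2   1.39 -0.55]
1 l [-0.12  0.76 -1.02  1.62  0.83  1.59 -1.28]
-1 g [ 0.04  0.66  0.39  1.63 -0.3   0.91 -2.51]
-1 gh [-0.14  0.51  0.73  1.29 -0.34  1.46 -2.49]
-1 c [ 0.44  0.65 -1.27  1.81  0.67  1.2   2.16]
-1 ch [ 0.47  0.43 -1.27  1.53  0.41  1.48  2.39]
-1 l [-0.02  0.89 -1.28  1.62  0.96  1.75  1.75]
0.925
```

```bash
python3 - <<'E'
from h import *
movep([480,160,400],frame(.056)[1]); a=snap('wrist','w1'); print(read_state()['time'])
movep([585,-240,380],frame(.085)[1]); b=snap('wrist','w2'); s=read_state();print(s['time'],s['eef_pos'])
cv2.imwrite('pics/w12.png',cv2.resize(np.hstack([a['image'],b['image']]),(800,300),interpolation=3))
for c in(a,b):print(np.round(c['cam_to_world'],2).tolist(),c['fx'],c['cx'],c['cy'])
print(pix(a,np.array([501,159,125])),pix(b,np.array([597,-240,194])))
E
```

```text
3.6417
5.225 [ 585.33578294 -238.43971213  380.4282452 ]
[[1.0, -0.05, -0.02, 476.32], [0.05, 0.96, 0.29, 232.76], [-0.0, -0.29, 0.96, 542.36], [0.0, 0.0, 0.0, 1.0]] 337.7300515079026 315.6834984259738 240.60897088987875
[[1.0, -0.08, -0.03, 578.76], [0.09, 0.95, 0.29, -165.1], [0.0, -0.29, 0.96, 522.89], [0.0, 0.0, 0.0, 1.0]] 337.7300515079026 315.6834984259738 240.60897088987875
[332.33288361 200.3362377 ] [327.25301157 217.43261447]
```

View pics/w12.png

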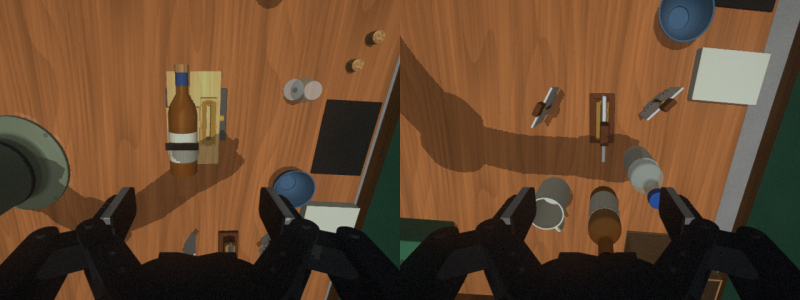

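Left half (cradle from above): slot and lips at about (333,189) in full pixels. Right half: gauge tab at about (326,216). Both agree with the predicted pixels. Now I measure both from depth.

```bash
python3 - <<'E'
from h import *
a=np.load('pics/w1.npz');b=np.load('pics/w2.npz')
def cl(c,x0,x1,y0,y1):
    v,u=np.mgrid[y0:y1,x0:x1];uv=np.c_[u.ravel(),v.ravel()];return uv,pts(c,uv)
uv,P=cl(b,290,360,140,270)
m=(P[:,2]>180)&(P[:,2]<205);print('tab',m.sum(),P[m].mean(0),cv2.minAreaRect(P[m][:,:2].astype(np.float32)))
m=(P[:,2]>142)&(P[:,2]<160);q=P[m];print('boardtop',m.sum(),q.mean(0),cv2.minAreaRect(q[:,:2].astype(np.float32)))
uv,P=cl(a,318,352,145,230)
m=(P[:,2]>108)&(P[:,2]<132);q=P[m];print('lips',m.sum(),q.mean(0),cv2.minAreaRect(q[:,:2].astype(np.float32)))
for y in range(110,205,10):
    r=q[abs(q[:,1]-y)<5];print(y,np.round([r[:,0].min(),r[:,0].max(),r[:,2].max()],1) if len(r) else '')
m=(P[:,2]>80)&(P[:,2]<104);q=P[m];print('board',cv2.minAreaRect(q[:,:2].astype(np.float32)))
bo,B=cl(a,262,320,110,285);m=(B[:,2]>75)&(B[:,2]<165);print('all',cv2.minAreaRect(B[m][:,:2].astype(np.float32)))
i=a['image'][130:250,250:380];j=b['image'][130:250,260:390]
cv2.imwrite('pics/c2.png',cv2.resize(np.hstack([i,j]),None,fx=3,fy=3,interpolation=2))
E
```

```text
tab 488 [ 596.09580622 -238.60282775  193.21187275] ((596.3313598632812, -239.7682342529297), (13.174002647399902, 34.09660339355469), 5.191108226776123)
boardtop 416 [ 595.6296709  -232.34381114  151.50211012] ((595.3863525390625, -240.03677368164062), (11.896469116210938, 120.07107543945312), 2.384251832962036)
lips 1620 [500.82236582 167.36640288 121.08793211] ((500.639892578125, 164.9462127685547), (35.58407211303711, 93.87034606933594), 3.1110572814941406)
110 
120 [485.2 520.4 125.9]
130 [484.6 520.1 126.4]
140 [484.  519.2 127.7]
150 [483.4 518.4 126.9]
160 [482.9 519.  126.6]
170 [482.4 518.1 126.8]
180 [481.8 517.2 128.1]
190 [481.4 516.6 127.6]
200 [484.3 516.5 127.8]
board ((505.3034362792969, 168.599609375), (44.13037872314453, 113.57730102539062), 4.1945295333862305)
all ((450.4270324707031, 158.14590454101562), (68.69625854492188, 206.65933227539062), 3.1789731979370117)
```

View pics/c2.png

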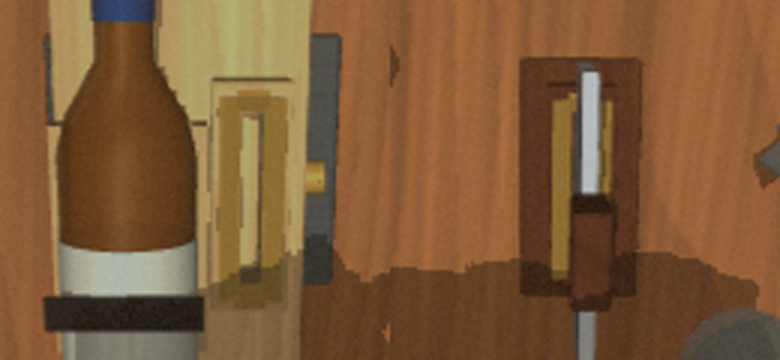

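Crop left: brass lips span crop (218..286, 90..305), with the pale slot at x≈251. Crop right: tab at about (592,255), with the board along the slot. Next I get the lip extents by casting rays onto z=125 in both views.

```bash
python3 - <<'E'
from h import *
a=np.load('pics/w1.npz');t=np.load('pics/t1.npz')
def ray(c,uv,z):
    M=c['cam_to_world'];d=M[:3,:3]@[(uv[0]-c['cx'])/c['fx'],-(uv[1]-c['cy'])/c['fy'],-1];return M[:3,3]+d*(z-M[2,3])/d[2]
for nm,c,w in(('w',a,(320,350,150,245)),('t',t,(230,285,283,308))):
    h=cv2.cvtColor(c['image'],cv2.COLOR_BGR2HSV);u0,u1,v0,v1=w
    m=(h[...,1]>140)&(h[...,0]>17)&(h[...,0]<30);k=np.zeros_like(m);k[v0:v1,u0:u1]=1;m&=k
    n,l,st,_=cv2.connectedComponentsWithStats(m.astype(np.uint8));i=1+st[1:,4].argmax();x,y,W,H,A=st[i];print(nm,st[i])
    p=ray(c,(x-.5,y-.5),125);q=ray(c,(x+W-.5,y+H-.5),125);print(p.round(1),q.round(1),((p+q)/2).round(1))
for v in((251.5/3+250,112/3+130),(251.5/3+250,282/3+130)):print(ray(a,v,120).round(1),ray(a,v,91).round(1))
E
```

```text
w [ 323  160   23   73 1115]
[485.8 207.9 125. ] [520.7 118.4 125. ] [503.3 163.1 125. ]
t [234 289  45  17 423]
[520.6 207.6 125. ] [482.8 111.8 125. ] [501.7 159.7 125. ]
[500.4 199.  120. ] [502.  196.6  91. ]
[505.3 127.5 120. ] [507.3 120.3  91. ]
```

```bash
python3 - <<'E'
from h import *
T=frame(.088)[1]
movel([596.3,-240,230],T,200); movel([596.3,-240,158],max_speed=80)
clamp(); s=read_state();print(s['time'],s['finger_gap'],s['gripper_force'],s['eef_pos'])
f0=s['ft_force']
movel([596.3,-240,346],max_speed=150); s=read_state();print(s['time'],s['finger_gap'],s['ft_force']-f0,s['eef_pos'])
movep([585,100,400],frame(.055)[1]); wait(.7)
c=snap('scene','s2');s=read_state();print(s['time'],s['eef_pos'],s['ft_force'],s['torque'])
p=pix(c,s['eef_pos']-[0,0,70]).astype(int);print(p)
i=c['image'][p[1]-65:p[1]+65,p[0]-65:p[0]+65];cv2.imwrite('pics/c3.png',cv2.resize(i,None,fx=4,fy=4,interpolation=2))
E
```

```text
7.825 13.337277950569387 58.914626240730286 [ 596.41249827 -240.03818411  158.15202041]
9.225 13.176736754398696 [-0.24121864 -0.04655078 -4.44640075] [ 596.01153882 -239.98807553  345.12995712]
11.275 [584.97324887 100.05676933 399.99084314] [-0.08113899  1.19740862 -2.19213012] [0.01752113 0.01475687 0.01652394]
[371 196]
```

View pics/c3.png

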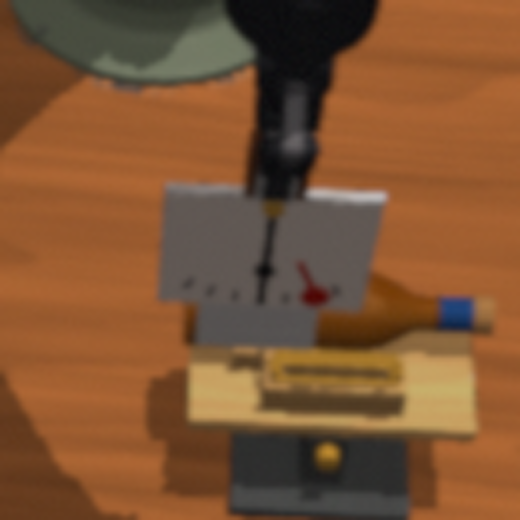

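The gauge is upright in the grip. In the crop the pivot is at (275,210), the pointer tip at (262,302) and the red mark at (315,296). The slot is visible beneath. Next I compute the mark angle, then go over the slot.

```bash
cat >> h.py <<'E'
def read_dial(c,s,yaw,lean):
    """mark angle in gauge frame & pivot offset, by rays on dial plane; TCP is 146 above foot"""
    O=frame(yaw,lean)[0];P=s['eef_pos']+O@[5,0,-12]; M=c['cam_to_world']
    def ray(uv):
        d=M[:3,:3]@[(uv[0]-c['cx'])/c['fx'],-(uv[1]-c['cy'])/c['fy'],-1]
        return O.T@(M[:3,3]+d*((P-M[:3,3])@O[:,0])/(d@O[:,0])-P)
    im=c['image'].astype(int);h=cv2.cvtColor(c['image'],cv2.COLOR_BGR2HSV)
    r=(im[...,2]>70)&(im[...,2]-im[...,1]>60)&(abs(im[...,1]-im[...,0])<28)
    v,u=np.nonzero(r);q=np.array([ray(z) for z in zip(u,v)]) if len(u) else np.zeros((0,3))
    k=(abs(q[:,1])<58)&(q[:,2]<-55)&(q[:,2]>-100)
    v0,u0=pix(c,P)[::-1].round().astype(int); V,U=np.mgrid[v0-10:v0+70,u0-60:u0+60];V,U=V.ravel(),U.ravel();g=np.array([ray(z) for z in zip(U,V)])
    dk=255-im[V,U].max(1)
    up=O.T@[0,0,1]
    # pointer: dark pixels as function of polar angle, radius 45..80
    rad=np.hypot(g[:,1],g[:,2]);ang=np.arctan2(g[:,1],-g[:,2])
    out=[]
    for lo,hi in((20,42),(58,82)):
        e=(rad>lo)&(rad<hi)&(im[V,U].max(1)<75)&(abs(ang)<.6);out.append((e.sum(),ang[e].mean() if e.any() else None))
    br=(h[V,U,1]>120)&(h[V,U,0]>12)&(h[V,U,0]<32)&(rad<14)
    return dict(mark=q[k].mean(0),n=k.sum(),pointer=out,brass=g[br].mean(0) if br.any() else None,nb=br.sum())
E
python3 - <<'E'
from h import *
c=np.load('pics/s2.npz');s=read_state();d=read_dial(c,s,.055,0);print(d)
m=d['mark'];print(np.arctan2(m[1],-m[2]),np.hypot(m[1],m[2]))
E
```

```text
{'mark': array([ 8.27757486e-15,  3.25341809e+01, -7.76762972e+01]), 'n': np.int64(8), 'pointer': [(np.int64(20), np.float64(0.036291225960517655)), (np.int64(22), np.float64(-0.0071527411513480485))], 'brass': array([ 3.87204178e-15,  1.01475358e+00, -1.75321525e+00]), 'nb': np.int64(16)}
0.3966441588891933 84.21448854451171
```

```bash
python3 - <<'E'
from h import *
T=frame(.055)[1]
movel([501,161.5,340],T,200); movel([501,161.5,285],max_speed=100); wait(.3)
c=snap('scene','s3')
f=read_state()['ft_force']
g=movel([501,161.5,236],max_speed=40,guard=8); s=read_state();print(g,s['time'],s['eef_pos'],s['ft_force']-f,s['torque'])
snap('scene','s4');p=pix(c,[501,162,170]).astype(int)
cv2.imwrite('pics/c4.png',np.hstack([cv2.resize(np.load(f'pics/{n}.npz')['image'][p[1]-60:p[1]+60,p[0]-48:p[0]+48],None,fx=4,fy=4,interpolation=2) for n in('s3','s4')]))
E
```

```text
True 14.2083 [501.09917855 161.8950293  237.09678314] [-0.18163894  0.44640888  8.50013783] [0.38589981 0.10650604 0.02700595]
```

View pics/c4.png

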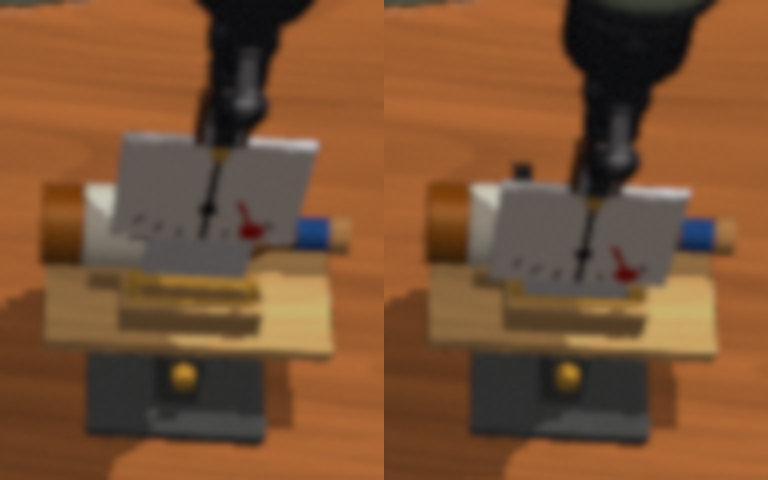

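The gauge went in to TCP z=237.1, against the 237 expected for full depth, and the blade is seated in the lips. Now I rock about the pivot in arc steps, watching the axial force.

```bash
cat >> h.py <<'E'
PV=np.array([501.,162.,59.]); TARE=np.array([0,1,-2.5])
def rock(l,r,yaw=.055):
    O,T=frame(yaw,l); movel(PV+O@[0,0,r],T,60)
    s=read_state(); F=O.T@(s['ft_force']-TARE); return s,F
E
python3 - <<'E'
from h import *
r=178.;c0=None
for l in(.05,.1,.15,.2,.25,.3):
    s,F=rock(l,r); print(l,round(r,1),round(s['time'],2),F.round(1),s['torque'].round(2),round(s['finger_gap'],2))
    if np.linalg.norm(F)>35: break
    r+=float(np.clip((F[2]-8)*.08,-.6,.6))
wait(.6); c=snap('scene','s5');s=read_state();print(s['time'])
d=read_dial(c,s,.055,.3);print(d)
p=pix(c,s['eef_pos']-[0,0,60]).astype(int)
cv2.imwrite('pics/c5.png',cv2.resize(c['image'][p[1]-50:p[1]+60,p[0]-70:p[0]+60],None,fx=5,fy=5,interpolation=2));print(p)
E
```

```text
0.05 178.0 14.57 [-0.1 -0.7  8. ] [ 0.62  0.03 -0.04] 13.22
0.1 178.0 14.87 [-0.9 -2.4 10.7] [-0.15  0.04  0.02] 13.53
0.15 178.2 15.17 [-0.  -3.7 11.9] [-0.48 -0.   -0.01] 13.26
0.2 178.5 15.47 [ 0.8 -3.  10.8] [-0.44 -0.05  0.03] 13.59
0.25 178.7 15.77 [ 1.1 -3.7 10.3] [-0.42 -0.23  0.07] 13.25
0.3 178.9 16.07 [ 1.2 -3.8 10.3] [-0.15 -0.14  0.04] 13.22
16.7167
{'mark': array([ 9.46568187e-14,  3.37587430e+01, -7.60273325e+01]), 'n': np.int64(6), 'pointer': [(np.int64(13), np.float64(0.3586496319731767)), (np.int64(17), np.float64(0.34606113644101266))], 'brass': array([ 7.33740145e-15,  2.77635499e+00, -1.61638672e+00]), 'nb': np.int64(8)}
[410 213]
```

View pics/c5.png

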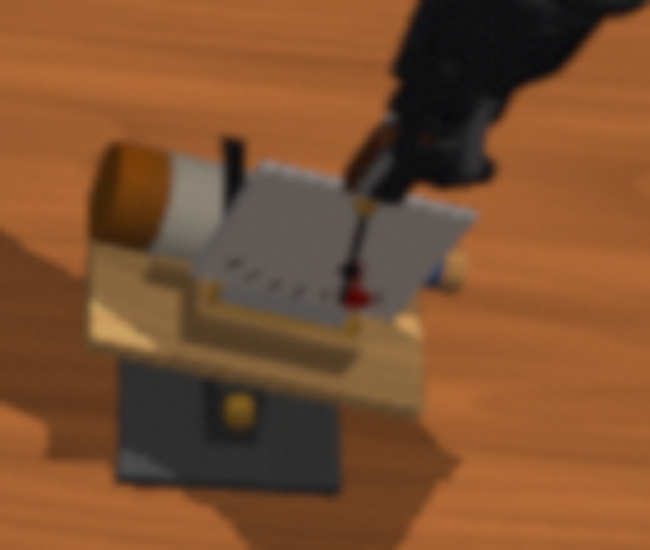

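Now the pointer tip is at crop (343,302), and the red mark centre is at about (356,298), slightly beyond it. About 0.07 rad is left to lean. I go to 0.36 and measure again.

```bash
python3 - <<'E'
from h import *
r=179.1
for l in(.33,.36):
    s,F=rock(l,r); print(l,round(r,1),round(s['time'],2),F.round(1)); r+=float(np.clip((F[2]-8)*.08,-.4,.4))
wait(.8)
ims=[snap('scene','s6')]+[camera('scene') for _ in range(3)]
s=read_state();c=ims[0];O=frame(.055,.36)[0];P=s['eef_pos']+O@[5,0,-12]
im=np.mean([i['image'].astype(float) for i in ims],0);print(s['time'],pix(c,P),pix(c,P+[0,0,-85.]),pix(c,P+O@[0,85*np.sin(.39),-85*np.cos(.39)]))
p=pix(c,P-[0,0,50]).astype(int);y0,x0=p[1]-30,p[0]-30;w=im[y0:y0+60,x0:x0+60]
print(x0,y0);a=cv2.resize(w.clip(0,255).astype(np.uint8),None,fx=10,fy=10,interpolation=2);cv2.imwrite('pics/c6.png',a)
for y in range(p[1]-15,p[1]+30):
    R=im[y,x0:x0+60];red=np.clip(R[:,2]-R[:,1]-25,0,None)*(abs(R[:,1]-R[:,0])<30);dk=np.clip(75-R.max(1),0,None)
    print(y,'red',round(red.sum()),(x0+(red@np.arange(60))/max(red.sum(),1e-3)).round(2),'dk',round(dk.sum()),(x0+(dk@np.arange(60))/max(dk.sum(),1e-3)).round(2))
E
```

```text
0.33 179.1 16.97 [ 1.3 -4.6  9.6]
0.36 179.2 17.22 [ 0.4 -5.2  9.4]
18.2167 [415.6458919  204.17151136] [410.36303574 223.31554371] [411.3058865  223.35562581]
382 185
200 red 1 428.0 dk 1310 423.36
201 red 49 433.19 dk 818 416.83
202 red 95 432.54 dk 533 412.36
203 red 50 427.43 dk 387 413.15
204 red 48 430.35 dk 162 412.01
205 red 36 433.43 dk 8 387.0
206 red 26 436.72 dk 0 382.0
207 red 21 438.0 dk 14 415.59
208 red 23 438.0 dk 34 415.41
209 red 17 437.0 dk 40 415.19
210 red 22 435.95 dk 37 414.88
211 red 23 434.92 dk 39 414.6
212 red 20 434.0 dk 38 414.39
213 red 13 433.0 dk 36 413.99
214 red 4 432.0 dk 36 413.65
215 red 1 431.0 dk 36 413.48
216 red 1 430.0 dk 72 413.09
217 red 0 382.0 dk 138 412.88
218 red 3 429.0 dk 137 412.68
219 red 5 429.0 dk 79 412.45
220 red 4 429.0 dk 49 412.81
221 red 20 418.78 dk 44 412.02
222 red 123 421.01 dk 52 411.82
223 red 135 414.89 dk 56 411.54
224 red 106 414.35 dk 22 411.38
225 red 30 413.86 dk 0 382.0
226 red 3 406.92 dk 0 382.0
227 red 0 400.0 dk 0 382.0
228 red 6 418.12 dk 0 382.0
229 red 1 394.0 dk 0 382.0
230 red 0 382.0 dk 0 382.0
231 red 0 400.0 dk 0 382.0
232 red 1 392.0 dk 0 382.0
233 red 1 392.0 dk 0 382.0
234 red 0 392.0 dk 0 382.0
235 red 0 396.0 dk 0 382.0
236 red 0 391.0 dk 0 382.0
237 red 1 386.0 dk 0 382.0
238 red 1 390.0 dk 29 382.49
239 red 1 394.0 dk 127 383.61
240 red 0 398.0 dk 262 385.29
241 red 0 382.0 dk 306 386.94
242 red 0 382.0 dk 328 389.63
243 red 0 382.0 dk 406 392.07
244 red 8 410.1 dk 504 394.24
```

View pics/c6.png

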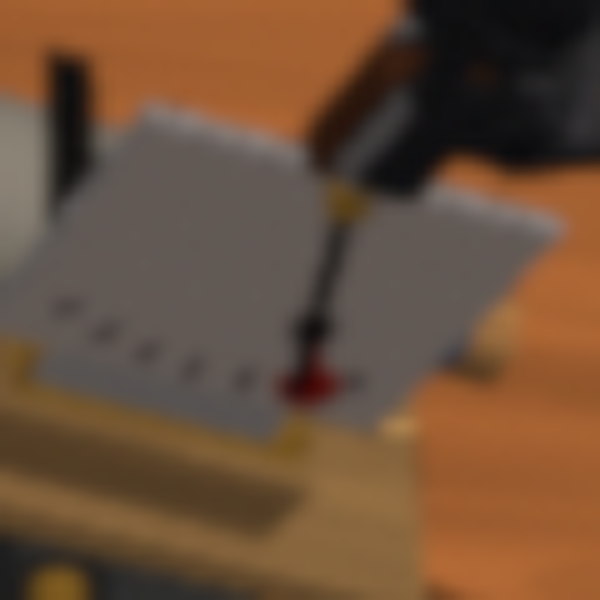

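The pointer tip is at crop (302,386), and the red spot spans 280..338 with its centre at about 309. That is roughly 0.9 px short, or about 0.03 rad. I move to 0.39 and compare the pointer line with the spot's edges.

```bash
cat >> h.py <<'E'
def gap(l,n=6):
    ims=[camera('scene') for _ in range(n)];s=read_state();c=ims[0];O=frame(.055,l)[0];P=s['eef_pos']+O@[5,0,-12]
    im=np.mean([i['image'].astype(float) for i in ims],0);t=pix(c,P+[0,0,-85.]);d=pix(c,P+O@[0,85*np.sin(l+.03),-85*np.cos(l+.03)])-pix(c,P+O@[0,85*np.sin(l),-85*np.cos(l)])
    ys=np.arange(int(t[1])-14,int(t[1])-3);xs=np.arange(int(t[0])-8,int(t[0])+12);L=[]
    for y in ys:
        w=np.clip(80-im[y,xs].max(1),0,None)
        if w.sum()>10:L.append((y,w@xs/w.sum()))
    k=np.polyfit(*np.array(L).T,1)
    v,u=np.mgrid[int(t[1])-5:int(t[1])+6,int(t[0])-8:int(t[0])+12];R=im[v,u]
    sat=R[...,2]-R[...,1];red=np.clip(sat-15,0,60)*(abs(R[...,1]-R[...,0])<22)
    U,V=(red*u).sum()/red.sum(),(red*v).sum()/red.sum()
    row=red[[int(round(V))-int(t[1])+5]][0];e=np.interp
    on=red>30;print('row',row.round());print('edges',u[on].min(),u[on].max(),v[on].min(),v[on].max())
    # angle: offset of spot from pointer line, in x at row V, scaled
    dx=U-np.polyval(k,V); s_dx=(d[0]-k[0]*d[1])/.03
    print('spot',U.round(2),V.round(2),'line x',np.polyval(k,V).round(2),'slope',k[0].round(3),'plumb slope',((t-pix(c,P))[0]/(t-pix(c,P))[1]).round(3),'rest rad',(dx/s_dx).round(4))
    return im,t
E
python3 - <<'E'
from h import *
wait(.1);gap(.36)
s,F=rock(.39,179.3);print(F.round(1));wait(.8)
im,t=gap(.39);s=read_state();print(s['time'],(frame(.055,.39)[0].T@(s['ft_force']-TARE)).round(1))
x,y=t.astype(int);cv2.imwrite('pics/c7.png',cv2.resize(im[y-40:y+20,x-30:x+30].clip(0,255).astype(np.uint8),None,fx=10,fy=10,interpolation=2))
E
```

```text
row [ 0.  0.  0.  0.  0.  0.  0.  7. 17. 16. 28. 44. 44. 27.  7.  0.  0.  0.
  0.  0.]
edges 412 414 222 224
spot 413.01 223.34 line x 411.2 slope -0.275 plumb slope -0.276 rest rad 0.057
[ 0.8 -5.5 10.8]
row [ 0.  0.  0.  0.  0.  1. 17. 35. 33. 24. 34. 34. 18.  2.  0.  0.  0.  0.
  0. 13.]
edges 411 415 224 224
spot 413.57 224.07 line x 412.7 slope -0.284 plumb slope -0.281 rest rad 0.0271
19.9667 [ 0.  -4.2  9.9]
```

View pics/c7.png

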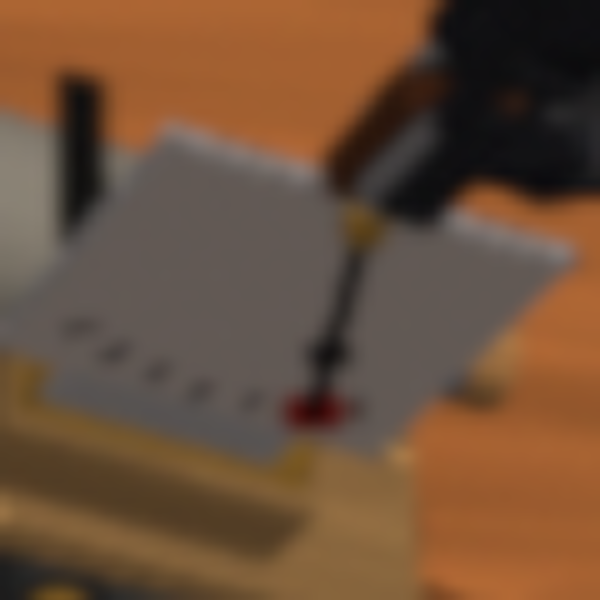

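The dark pointer tip is at crop (317,405), inside the red spot that spans 285..350 with its centre at about 317. It is on the mark within about 0.01. Before finishing I make a tiny trim and check from the depth image that the cradle leans with the gauge, which means the blade is fully seated.

```bash
python3 - <<'E'
from h import *
s,F=rock(.395,179.1);wait(.7);gap(.395)
s=read_state();O=frame(.055,.395)[0];print(s['time'],(O.T@(s['ft_force']-TARE)).round(1),s['eef_pos'],(O.T@(s['eef_pos']-PV)).round(1))
for n,z0 in(('scene','s8'),('top','t8')):
    c=snap(n,z0);v,u=np.mgrid[0:480,0:640];uv=np.c_[u.ravel(),v.ravel()];Q=(pts(c,uv)-PV)@O
    for nm,b in(('board',((18,45),(-95,95),(24,44))),('lips',((-16,18),(-48,48),(60,74)))):
        m=np.all([(Q[:,i]>b[i][0])&(Q[:,i]<b[i][1]) for i in range(3)],0);q=Q[m]
        if len(q)>20:
            k=np.linalg.lstsq(np.c_[q[:,:2],np.ones(len(q))],q[:,2],rcond=None)[0];print(n,nm,len(q),q.min(0).round(),q.max(0).round(),'yslope',k[1].round(4),'z',np.median(q[:,2]).round(1))
E
```

```text
row [ 0.  0.  0.  0.  0.  0. 15. 33. 33. 25. 33. 32. 17.  2.  0.  0.  0.  0.
  0.  9.]
edges 411 415 224 224
spot 413.42 224.16 line x 413.1 slope -0.275 plumb slope -0.282 rest rad 0.0098
21.2167 [ 0.6 -4.9 12.8] [497.74083331 229.54897163 224.69273029] [  0.5  -1.3 179. ]
scene board 310 [ 18. -95.  24.] [31. 94. 44.] yslope 0.0156 z 32.4
scene lips 188 [ -7. -48.  60.] [18. 47. 74.] yslope 0.0109 z 64.7
top board 278 [ 18. -95.  26.] [26. 93. 40.] yslope 0.0232 z 32.3
top lips 337 [-16. -48.  60.] [16. 47. 72.] yslope 0.005 z 64.4
```

```bash
python3 -c "
from h import *
wait(.3);s=read_state();print(s['time'],abs(s['qvel']).max(),s['finger_gap']);print(finish_job())"
```

```text
21.6167 0.0019195136445589868 13.432587663992486
the job is handed in; nothing more can be done
None
```

The job is handed in at 21.6 s: the gauge is gripped and seated in the cradle slot, held at about 0.395 rad of lean, with the pointer on the red mark to within about 0.01 rad by the camera.

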